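# Find the socket key for the centrifuge rotor nut

### The job

The rotor in the open centrifuge has to come off: try the three look-alike socket keys from the tray on its hex nut, without forcing them, until you find the one that fits, and leave that one fully seated over the nut, upright, finishing with the gripper still holding it by its wing. The keys that do not fit must end up standing upright in the tray. Leave everything else on the bench where it is.

Things in the scene. Friction and masses are not known exactly. Their poses are not given: they have to be found in the camera images.
- centrifuge: white bench centrifuge, open, fixed, 240 x 220, low metal guard ring (up to 82) round the rotor. Any of the three rotors may be in it: the one whose axis is at spindle. Origin: centre of its underside, on the bench
- spindle (a point): point on the centrifuge's vertical axis at the height of the rotor hub's top (105 above the bench), on which the rim of a fully seated key rests; the nut's top is 12 above it. The nut has a 3 mm chamfer round its top; bores are 3 wider across flats than the nut they suit
- rotor_1: fixed aluminium rotor, 124 across, 30 high to the top of its round hub (60 across), on which a steel hex nut sits, 12 high, stud in its middle. Origin: centre of its underside, 75 above the bench; nut flats face x and every 60 degrees from it. One of the three rotors is in the centrifuge, the others are spares on two stands. Nut 17 across flats, stud top 31 above the hub
- rotor_2: fixed aluminium rotor, 124 across, 30 high to the top of its round hub (60 across), on which a steel hex nut sits, 12 high, stud in its middle. Origin: centre of its underside, 75 above the bench; nut flats face x and every 60 degrees from it. One of the three rotors is in the centrifuge, the others are spares on two stands. Nut 23 across flats, stud top 22 above the hub
- rotor_3: fixed aluminium rotor, 124 across, 30 high to the top of its round hub (60 across), on which a steel hex nut sits, 12 high, stud in its middle. Origin: centre of its underside, 75 above the bench; nut flats face x and every 60 degrees from it. One of the three rotors is in the centrifuge, the others are spares on two stands. Nut 29 across flats, stud top 13 above the hub
- socket_1: socket key, bore down, in the tray; all three look alike: hexagonal steel body 42 across outer flats, 45 high; collar to 51; flat wing grip 56 long x 14 thick, 50 to 92 above the rim; 0.22 kg. Origin: centre of the rim (underside); z up; x along the wing. Bore flats face x and every 60 degrees from it, parallel to the outer flats.
- socket_2: socket key, bore down, in the tray; all three look alike: hexagonal steel body 42 across outer flats, 45 high; collar to 51; flat wing grip 56 long x 14 thick, 50 to 92 above the rim; 0.22 kg. Origin: centre of the rim (underside); z up; x along the wing. Bores differ in width and depth: each suits one of the three nuts; which is not told (numbers do not correspond): try it.
- socket_3: socket key, bore down, in the tray; all three look alike: hexagonal steel body 42 across outer flats, 45 high; collar to 51; flat wing grip 56 long x 14 thick, 50 to 92 above the rim; 0.22 kg. Origin: centre of the rim (underside); z up; x along the wing. The right key goes down until its rim rests on the hub; a wrong one (too narrow or too shallow) stops 7 mm or more above.
- tray: a fixed shallow grey tray, 160 (its x) x 300 (its y), rim 14 high, walls 5, inner floor 5 above its underside. Origin: centre of its underside. At the start the keys stand on its floor in a row along its y, 88 apart, 22 to the +x side of its middle
- wrench: bystander, leave alone: a 150 mm open wrench lying in the tray, in front of the keys. Origin: centre of its underside
- tip_box: bystander, leave alone: white pipette tip box with clear lid, 80 x 115 x 57. Origin: centre of its underside
- reagent: bystander, leave alone: amber bottle, 52 across, 110 high. Origin: centre of its underside
- beaker: bystander, leave alone: clear beaker, 66 across, 75 high. Origin: centre of its underside
- sample_jar: bystander, leave alone: small white jar, 44 across, 45 high. Origin: centre of its underside
- tube_rack: bystander, leave alone: white tube rack 90 x 210 x 45 (57 with tubes). Origin: centre of its underside
- stopper: bystander, leave alone: black rubber stopper, 48 across, 20 high. Origin: centre of its underside

How it is judged:
At the end, for the whole second after the job is handed in: the key made for the nut of the rotor in the centrifuge is down over it (rim within 3.5 mm of the hub's top, centred within 4 mm, tilted less than 0.08 rad), still (below 20 mm/s) and gripped by the fingers (more than 2 N); the two other keys stand upright (within 0.1 rad) on the tray's floor (((horizontal distance between rotor_1 and spindle below 0.02 m and horizontal distance between socket_2 and rotor_1 below 0.004 m and z of socket_2 in the frame of rotor_1 between 0.027 and 0.0335 m and angle between socket_2's own z axis and vertical below 0.08 rad and linear speed of socket_2 below 0.02 m/s and contact force between the fingers and socket_2 above 2 N and (x of socket_1 in the frame of tray between -0.065 and 0.065 m and y of socket_1 in the frame of tray between -0.138 and 0.138 m and z of socket_1 in the frame of tray below 0.008 m and angle between socket_1's own z axis and vertical below 0.1 rad) and (x of socket_3 in the frame of tray between -0.065 and 0.065 m and y of socket_3 in the frame of tray between -0.138 and 0.138 m and z of socket_3 in the frame of tray below 0.008 m and angle between socket_3's own z axis and vertical below 0.1 rad)) or (horizontal distance between rotor_2 and spindle below 0.02 m and horizontal distance between socket_3 and rotor_2 below 0.004 m and z of socket_3 in the frame of rotor_2 between 0.027 and 0.0335 m and angle between socket_3's own z axis and vertical below 0.08 rad and linear speed of socket_3 below 0.02 m/s and contact force between the fingers and socket_3 above 2 N and (x of socket_1 in the frame of tray between -0.065 and 0.065 m and y of socket_1 in the frame of tray between -0.138 and 0.138 m and z of socket_1 in the frame of tray below 0.008 m and angle between socket_1's own z axis and vertical below 0.1 rad) and (x of socket_2 in the frame of tray between -0.065 and 0.065 m and y of socket_2 in the frame of tray between -0.138 and 0.138 m and z of socket_2 in the frame of tray below 0.008 m and angle between socket_2's own z axis and vertical below 0.1 rad)) or (horizontal distance between rotor_3 and spindle below 0.02 m and horizontal distance between socket_1 and rotor_3 below 0.004 m and z of socket_1 in the frame of rotor_3 between 0.027 and 0.0335 m and angle between socket_1's own z axis and vertical below 0.08 rad and linear speed of socket_1 below 0.02 m/s and contact force between the fingers and socket_1 above 2 N and (x of socket_2 in the frame of tray between -0.065 and 0.065 m and y of socket_2 in the frame of tray between -0.138 and 0.138 m and z of socket_2 in the frame of tray below 0.008 m and angle between socket_2's own z axis and vertical below 0.1 rad) and (x of socket_3 in the frame of tray between -0.065 and 0.065 m and y of socket_3 in the frame of tray between -0.138 and 0.138 m and z of socket_3 in the frame of tray below 0.008 m and angle between socket_3's own z axis and vertical below 0.1 rad)))); the arm keeps its last pose, push and grip.
It fails at once if a key is pressed on a rotor or the centrifuge with more than 90 N (contact force between any of socket_1, socket_2, socket_3 and rotor_1 above 90 N or contact force between any of socket_1, socket_2, socket_3 and rotor_2 above 90 N or contact force between any of socket_1, socket_2, socket_3 and rotor_3 above 90 N or contact force between any of socket_1, socket_2, socket_3 and centrifuge above 90 N).
It fails at once if a key is tipped over (more than 0.7 rad) (angle between any of socket_1, socket_2, socket_3's own z axis and vertical above 0.7 rad).
It fails at once if a bystander is moved by more than 40 mm (distance of any of wrench, tip_box, reagent, beaker, sample_jar, tube_rack, stopper from where it was at the start of the episode above 0.04 m).
It also fails if it takes over 72 s, if anything falls off the work surface, if the arm or the gripper's body presses on something with over 40 N, if the wrist force passes 120 N, or if a joint passes its speed limit or range.

### The arm

A 7-joint arm with a two-finger parallel gripper is mounted at the origin on the work surface. World frame = base frame: x ahead of the robot, y to its left, z up, the work surface at z = 0. Lengths are in m, angles in rad, forces in N, time in s.
With the tool pointing down it reaches from about 0.425 to 0.95 m from the base axis. Payload 4.7 kg.
Tool frame: the origin (TCP) lies on the front face of the gripper's body, between the roots of the fingers; the fingertips stand 73 mm ahead of it and the grasp point (between the pads) lies 54 mm ahead of it; z points along the fingers, y is the line along which they close (so a half turn about z gives the same grasp; the last joint's range is limited). The gripper opens to 85 mm and grips with 20 to 120 N. Pads are 22 mm wide; open, the fingers measure 114 mm over their backs; the gripper's body (76 mm by 85 mm) begins 54 mm behind the grasp point. The pads swing forward as they close: fully open they stand 13 mm farther back than shut.
Start: joints at [-1.232, 0.469, -0.049, 1.532, 0.024, 1.141, -0.082], TCP at [0.243, 0.63, 0.304] pointing down, gripper open.
Joint ranges: [-2.59, 2.59], [-0.33, 1.99], [-1.39, 1.29], [0.1, 2.45], [-1.04, 4.18], [0.21, 1.99], [-2.66, 2.66]. Speed limits (rad/s): [2.57, 2.57, 3.14, 3.14, 3.14, 3.14, 3.14].

### API

Orientations are given as a unit quaternion [w, x, y, z].
In Python, from rig import bot gives the robot as it stands.
- The arm moves only by the tool play_rows, never from a script. Its argument "commands" is one flat list of numbers, 7 for each row, row after row: the finger opening in mm, from 0 to 85.4, then the shift along the tool's x, y, z in mm, then the turn, a rotation vector about the tool's x, y, z in rad. In form: [claw, dx, dy, dz, ax, ay, az, claw, dx, dy, dz, ax, ay, az, ...]. A call has 1 to 12 rows; each row shifts and turns the commanded pose from where the row before left it, along the tool's axes as they then stand; what a row does not reach is not made up. A row lasts 1/10 s, in which the tool goes at most 50 mm and 8.59 degrees, less where a joint would pass 70% of its speed; a pose out of reach is approached as far as the arm can. A call with a gripper value outside its range is refused whole. The fingers move at their own pace and stop on an object; "squeeze" is the grip in N (left out, the last holds). Time passes only in rows, so rows that do not move let the fingers close. It gives the time, the measured TCP pose, the force, the opening and the grip force at its end, in the units of the state.
- bot.get_state(): the state, without advancing time (a new reading comes with each control period).
- bot.camera(name): name is "side" or "top"; returns the picture (400x640x3 uint8, red, green, blue); there is no depth.
- bot.camera_info(name): a dict with "fx", "fy", "cx", "cy" (pixels), "world_from_camera" (4x4, takes a point from camera to world coordinates). Camera axes: x right, y up, looking along -z (the intrinsics and any distortion apply to the point x, -y, -z); pixel columns grow to the right and rows downward; lengths in m; the calibration is good to about 2 mm. A picture is of the moment at which its call begins. camera_info takes no time and is no camera call.
- bot.finish_job(): hands the job in; it is judged then, once.
Trained networks look in the newest picture that a camera, given by its name, has taken for a name from the list of things; names that differ only in an ending like _2 or _b are one class to them, and where a whole thing is asked for, a point or a joint stands for the part that bears it (a point fixed in the world has none). Each returns a list of dicts, best first, with "p" (0 to 1); they miss things now and then, are a little off and sometimes report something else, mostly with a low value. They report only what shows in the picture. A call takes as long as a camera call.
- bot.find_in(camera, thing): "point" ([x, y, z] in m, in the coordinates of the camera as it stood for that picture, good to about 4 mm: the middle of the surface that is visible of it).
The state is a dict: "time_s": time; "q": joint angles; "qvel": joint speeds; "joint_efforts": joint torques, N m; "tool_pos": TCP position; "tool_rot": TCP orientation; "wrist_force": force on the tool from outside, world axes, zero at the start; "ft_torque": the same for the moment, N m; "finger_gap": finger opening in m; "finger_force": force on a finger pad.
Only numpy, scipy, OpenCV 4.12 (cv2) and the standard library are available. Lean on these libraries where they do the work, as an engineer would, in place of code of your own. Each camera call takes 0.05 s, during which the arm holds its last target. There are 200 camera calls.

## Working session

There is one attempt and no reset: what is moved stays moved. The work goes in short steps, Python scripts to look and compute and a tool call to move; the robot and the scene stay as the last step left them, time stands still between calls to the robot, and variables do not carry over. Pictures are saved under pics/ and viewed, at most 10 in all, crops included, and the job is handed in when it is done.

Besides the shell and the picture viewer there is one more tool, called after "Request:" as name(argument=value, ...) on one line, values as JSON. play_rows: Moves the arm, as the interface text tells. Its arguments: {"type":"object","properties":{"commands":{"type":"array"},"squeeze":{"type":"number"}},"required":["commands"]}

```bash
mkdir -p pics
cat > h.py <<'E'
import numpy as np, cv2
from rig import bot
def w(cam,p):
    T=np.array(bot.camera_info(cam)["world_from_camera"]); return (T@np.r_[p,1])[:3]
def proj(cam,P):
    i=bot.camera_info(cam); c=np.linalg.inv(np.array(i["world_from_camera"]))@np.r_[P,1]
    return np.array([i["cx"]+i["fx"]*c[0]/-c[2], i["cy"]-i["fy"]*c[1]/-c[2]])
def ray(cam,u,v,z):
    i=bot.camera_info(cam);T=np.array(i["world_from_camera"])
    d=T[:3,:3]@np.array([(u-i["cx"])/i["fx"],-(v-i["cy"])/i["fy"],-1]);o=T[:3,3]
    return o+d*(z-o[2])/d[2]
def snap(cam,name):
    im=bot.camera(cam); cv2.imwrite(f"pics/{name}.png",cv2.cvtColor(im,cv2.COLOR_RGB2BGR)); return im
E
python3 - <<'E'
from h import *
np.set_printoptions(precision=4,suppress=True)
for c in("top","side"):
    snap(c,c+"0"); i=bot.camera_info(c);print(c,{k:v for k,v in i.items() if k!="world_from_camera"});print(np.array(i["world_from_camera"]))
    for n in("socket_1","rotor_1","centrifuge","tray","wrench"):
        print(n,[(w(c,d["point"]).round(4),round(d["p"],2)) for d in bot.find_in(c,n)])
print(bot.get_state())
E
```

```text
top {'fx': 423.80217851565413, 'fy': 423.80217851565413, 'cx': 327.66195091569745, 'cy': 198.60902053264743}
[[-0.072   0.9773 -0.1991  0.245 ]
 [-0.9974 -0.0709  0.0129  0.0416]
 [-0.0015  0.1995  0.9799  1.4745]
 [ 0.      0.      0.      1.    ]]
socket_1 [(array([0.5146, 0.0897, 0.0682]), 0.7), (array([0.5058, 0.1776, 0.066 ]), 0.58), (array([0.4947, 0.2563, 0.069 ]), 0.45)]
rotor_1 [(array([0.6942, 0.0248, 0.097 ]), 0.69), (array([ 0.5328, -0.1958,  0.1014]), 0.61), (array([0.6991, 0.1742, 0.101 ]), 0.61), (array([ 0.7367, -0.0911,  0.0455]), 0.41)]
centrifuge [(array([ 0.5239, -0.1891,  0.0728]), 0.68)]
tray [(array([0.5609, 0.4987, 0.0473]), 0.74), (array([0.4857, 0.1701, 0.0067]), 0.69)]
wrench [(array([0.4446, 0.1711, 0.0121]), 0.76), (array([0.2782, 0.3805, 0.0279]), 0.32)]
side {'fx': 487.8425203556461, 'fy': 487.8425203556461, 'cx': 318.07480057514, 'cy': 196.87124447784774}
[[ 0.8567  0.385  -0.3432 -0.0388]
 [-0.5157  0.6457 -0.5632 -0.8552]
 [ 0.0048  0.6595  0.7517  1.2524]
 [ 0.      0.      0.      1.    ]]
socket_1 [(array([0.5173, 0.0841, 0.0522]), 0.75), (array([0.5053, 0.2596, 0.059 ]), 0.59)]
rotor_1 [(array([0.6979, 0.1669, 0.0939]), 0.9), (array([0.6911, 0.0127, 0.0987]), 0.86), (array([ 0.5362, -0.2034,  0.0948]), 0.65)]
centrifuge [(array([ 0.5049, -0.2404,  0.0698]), 0.72)]
tray [(array([0.4794, 0.1451, 0.0056]), 0.75)]
wrench [(array([0.4396, 0.1705, 0.0107]), 0.63)]
{'time_s': 0.6, 'q': array([-1.2319,  0.4686, -0.0486,  1.5325,  0.0241,  1.141 , -0.0823]), 'qvel': array([ 0.0012,  0.0017, -0.0005, -0.0021,  0.0028, -0.0017, -0.0009]), 'joint_efforts': array([ -0.0014, -50.9871,  -0.047 , -23.7897,   0.0108,   0.0012,
         0.    ]), 'tool_pos': array([0.2427, 0.6299, 0.3039]), 'tool_rot': array([-0.    ,  0.1829,  0.9831,  0.    ]), 'wrist_force': array([ 0.25  ,  0.0163, -0.278 ]), 'ft_torque': array([0.017 , 0.0722, 0.013 ]), 'finger_force': 0.0, 'finger_gap': 0.08557998076101576}
```

View pics/top0.png

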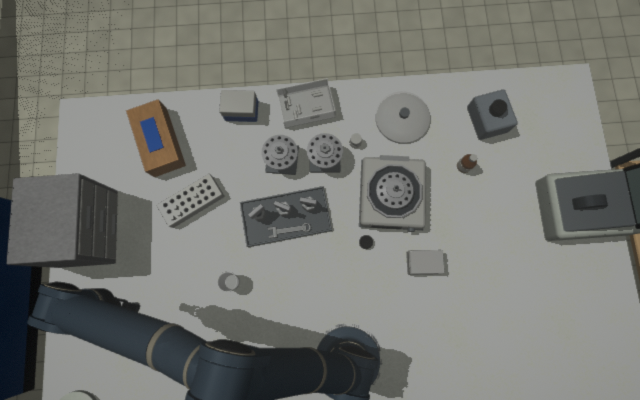

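View pics/side0.png

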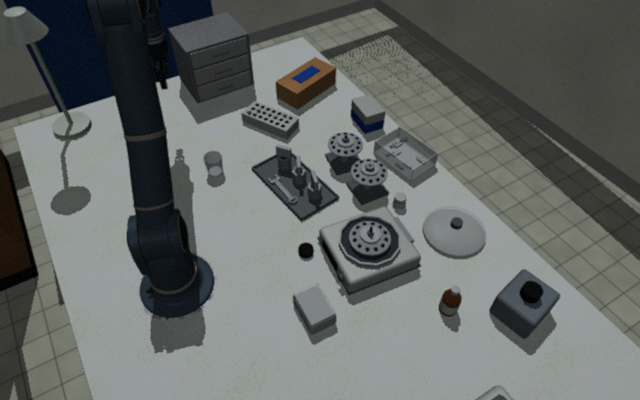

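Run:
```python
import cv2,numpy as np
t=cv2.imread("pics/top0.png");s=cv2.imread("pics/side0.png")
r=lambda im,x,y,w,h,k:cv2.resize(im[y:y+h,x:x+w],None,fx=k,fy=k,interpolation=cv2.INTER_CUBIC)
a=np.hstack([r(t,237,180,100,75,4),r(t,350,145,100,75,4)])
b=np.hstack([r(s,247,140,100,75,4),r(s,315,200,100,75,4)])
o=cv2.convertScaleAbs(np.vstack([a,b]),alpha=1.5)
cv2.imwrite("pics/crop0.png",o)
```

```text
(no output)
```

View pics/crop0.png

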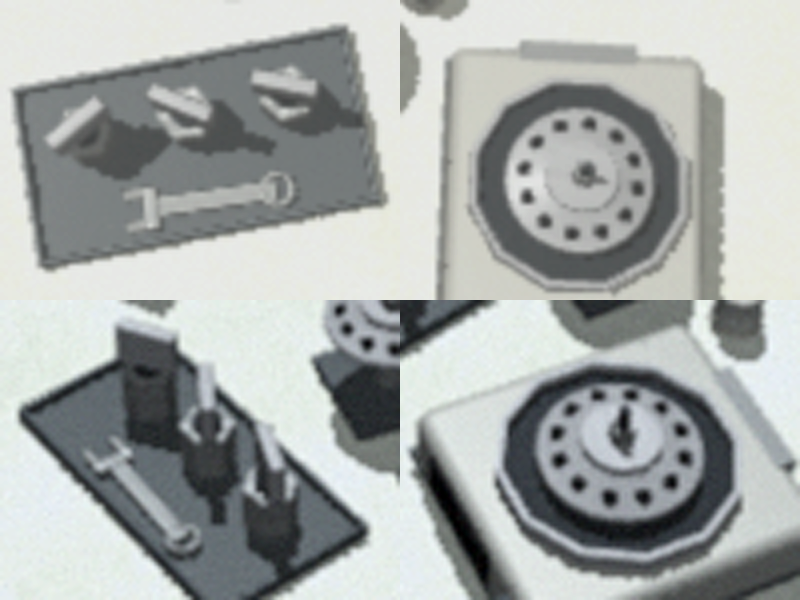

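Run:
```python
from h import *
from scipy.optimize import least_squares
np.set_printoptions(precision=4,suppress=True)
f=lambda x,y,ox,oy:((x-1.5)/4+ox,(y-1.5)/4+oy)
T=lambda x,y,z:ray("top",*f(x,y,237,180),z)
C=lambda x,y,z:ray("top",*f(x-400,y,350,145),z)
tr=[T(*p,.014) for p in((14,91),(347,27),(384,204),(42,267))]
tr=np.array(tr)[:,:2]; c=tr.mean(0); print("tray",c,[np.linalg.norm(tr[i]-tr[i-1]) for i in range(4)])
ty=(tr[0]-tr[1]+tr[3]-tr[2]);ty/=np.linalg.norm(ty);tx=np.array([ty[1],-ty[0]]);print("tray yaw",np.degrees(np.arctan2(tx[1],tx[0])))
for n,s,e in(("A",1,((50,141),(100,102))),("B",0,((151,91),(208,114))),("C",-1,((253,76),(316,92)))):
    a,b=[T(*p,.097)[:2] for p in e]; d=b-a
    print(n,(a+b)/2,"exp",c+.022*tx+s*.088*ty,"len",np.linalg.norm(d),"wing yaw",np.degrees(np.arctan2(d[1],d[0]))%180)
H=[(561,127),(589,123),(616,132),(634,155),(638,188),(628,217),(601,232),(572,234),(545,219),(528,192),(526,167),(537,141)]
P=np.array([C(*p,.093)[:2] for p in H]);c=least_squares(lambda q:np.linalg.norm(P-q[:2],axis=1)-q[2],[.53,-.2,.05]).x
print("holes",c, np.degrees(np.arctan2(*(P-c[:2]).T[::-1]))%30)
a=C(582,175,.105);b=ray("side",*f(224,137,315,200),.105);print("hub",a,b)
print("guard px?",[C(*p,.07)[:2] for p in((455,58),(697,65),(440,298),(703,298))])
for c in("top","side"): print([w(c,d["point"]) for d in bot.find_in(c,"spindle")][:2])
for n in("tip_box","stopper","sample_jar","reagent"): print(n,[(w("top",d["point"]).round(3),d["p"]) for d in bot.find_in("top",n)][:2])
```

```text
tray [0.4899 0.172 ] [np.float64(0.15712643976131618), np.float64(0.2978544310933003), np.float64(0.16063776622757361), np.float64(0.2991433709373261)]
tray yaw 6.679021234691314
A [0.5039 0.2641] exp [0.5015 0.262 ] len 0.05174482593369995 wing yaw 124.98475926505328
B [0.5136 0.1773] exp [0.5117 0.1746] len 0.051342872229893505 wing yaw 63.72032909579369
C [0.5228 0.0898] exp [0.522  0.0872] len 0.05404877142724593 wing yaw 71.37179099717702
holes [ 0.5415 -0.2044  0.0481] [16.8615 17.7783 19.5436 20.3337 15.3575 13.6257 12.4567 13.48   12.8762
 10.3417 14.4608 15.382 ]
hub [ 0.5416 -0.2019  0.105 ] [ 0.5431 -0.1984  0.105 ]
guard px? [array([ 0.66  , -0.1097]), array([ 0.6386, -0.3169]), array([ 0.4527, -0.0786]), array([ 0.4368, -0.2982])]
[array([ 0.5236, -0.1919,  0.0721])]
[array([ 0.5059, -0.2423,  0.0675])]
tip_box [(array([ 0.295, -0.277,  0.055]), 0.56)]
stopper [(array([ 0.382, -0.096,  0.017]), 0.62)]
sample_jar [(array([ 0.537, -0.195,  0.1  ]), 0.74), (array([ 0.739, -0.089,  0.049]), 0.65)]
reagent [(array([ 0.622, -0.461,  0.075]), 0.72)]
```

Request:
play_rows(commands=[50,-37,-33,0,0,0,0,50,-37,-33,0,0,0,0,50,-37,-33,0,0,0,0,50,-37,-33,0,0,0,0,50,-37,-33,0,0,0,0,50,-37,-33,0,0,0,0,50,-37,-33,0,0,0,0,50,-37,-33,0,0,0,0,50,-37,-33,0,0,0,0,50,-37,-33,0,0,0,0,50,-37,-33,0,0,0,0,50,-37,-33,0,0,0,0], squeeze=40)

```text
time_s: 2.1
tool_pos: [0.5152, 0.0989, 0.3044]
tool_rot: [0.0, 0.183, 0.983, 0.0]
wrist_force: [0.1, -0.1, -0.4]
finger_gap: 0.0501
finger_force: 0.0
```

Request:
play_rows(commands=[50,0,0,0,0,0,0.14,50,0,0,0,0,0,0.14,50,0,0,0,0,0,0.14,50,0,0,0,0,0,0.14,50,0,0,0,0,0,0.14,50,0,0,0,0,0,0.14,50,0,0,0,0,0,0.14,50,0,0,0,0,0,0.14,50,0,0,0,0,0,0.14,50,0,0,0,0,0,0.14,50,0,0,0,0,0,0.14,50,0,0,0,0,0,0])

```text
time_s: 3.3
tool_pos: [0.5146, 0.1008, 0.304]
tool_rot: [0.0, 0.816, 0.579, 0.0]
wrist_force: [0.7, 0.4, -0.2]
finger_gap: 0.0499
finger_force: 0.0
```

```bash
cat >> h.py <<'E'
from scipy.spatial.transform import Rotation as R
def go(x,y,z,ty):
    """tool-frame shift (mm) to (x,y,z) now, and az turn so that tool y has world yaw ty deg (mod 180)"""
    s=bot.get_state();q=s["tool_rot"];r=R.from_quat([q[1],q[2],q[3],q[0]])
    m=r.as_matrix();yaw=np.degrees(np.arctan2(m[1,1],m[0,1]))
    d=r.inv().apply(np.array([x,y,z])-s["tool_pos"])*1000
    t=(ty-yaw+90)%180-90
    print("t",round(s["time_s"],2),"pos",s["tool_pos"].round(4),"yaw_y",yaw.round(2),"tilt",np.degrees(np.arccos(-m[2,2])).round(2),"F",s["wrist_force"].round(1),"gap",round(s["finger_gap"]*1e3,1),"grip",round(s["finger_force"],1),"q7",round(s["q"][6],2))
    print("shift",d.round(1),"az",np.radians(-t).round(4))
E
python3 -c "
from h import *
go(.5228,.0893,.3,-18.6)
snap('top','t1');snap('side','s1')
im=cv2.imread('pics/s1.png')[120:270,230:430];im2=cv2.imread('pics/t1.png')[130:280,230:430]
cv2.imwrite('pics/c1.png',cv2.convertScaleAbs(cv2.resize(np.vstack([im,im2]),None,fx=2,fy=2,interpolation=2),alpha=1.4))"
```

```text
t 3.3 pos [0.5146 0.1008 0.304 ] yaw_y -19.28 tilt 0.01 F [ 0.7  0.4 -0.2] gap 49.9 grip 0.0 q7 -0.49
shift [-8.2 11.6  4. ] az -0.0119
```

Request:
play_rows(commands=[50,-8,11.6,4,0,0,-0.012,50,0,0,30,0,0,0,50,0,0,30,0,0,0,50,0,0,30,0,0,0,50,0,0,25,0,0,0,50,0,0,20,0,0,0,50,0,0,15,0,0,0,50,0,0,10,0,0,0,50,0,0,5,0,0,0,50,0,0,0,0,0,0])

```text
time_s: 4.4
tool_pos: [0.5229, 0.0893, 0.1346]
tool_rot: [-0.0, 0.812, 0.584, -0.0]
wrist_force: [-0.0, -0.4, -0.3]
finger_gap: 0.05
finger_force: 0.0
```

```bash
python3 -c "
from h import *
go(.5228,.0893,.135,-18.6)
snap('top','t1');snap('side','s1')
im=cv2.imread('pics/s1.png')[120:270,230:430];im2=cv2.imread('pics/t1.png')[130:280,230:430]
cv2.imwrite('pics/c1.png',cv2.convertScaleAbs(cv2.resize(np.hstack([im,im2]),None,fx=2,fy=2,interpolation=2),alpha=1.4))"
```

```text
t 4.4 pos [0.5229 0.0893 0.1346] yaw_y -18.58 tilt 0.03 F [-0.  -0.4 -0.3] gap 50.0 grip 0.0 q7 -0.31
shift [-0.  -0.1 -0.4] az 0.0003
```

View pics/c1.png

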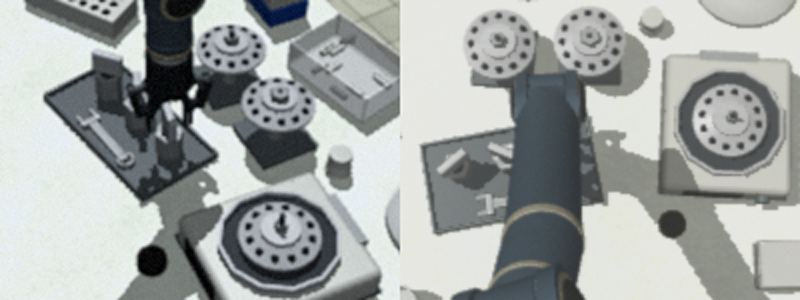

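Request:
play_rows(commands=[0,0,0,0,0,0,0,0,0,0,0,0,0,0,0,0,0,0,0,0,0,0,0,0,0,0,0,0,0,0,0,0,0,0,0,0,0,0,0,0,0,0])

```text
time_s: 5.1
tool_pos: [0.5232, 0.0895, 0.1355]
tool_rot: [-0.0, 0.812, 0.583, 0.0]
wrist_force: [-2.4, 0.0, 6.1]
finger_gap: 0.0133
finger_force: 40.9
```

Request:
play_rows(commands=[0,0,0,-10,0,0,0,0,0,0,-20,0,0,0,0,0,0,-30,0,0,0,0,0,0,-35,0,0,0,0,0,0,-35,0,0,0,0,0,0,-35,0,0,0,0,0,0,0,0,0,0])

```text
time_s: 5.8
tool_pos: [0.525, 0.0892, 0.3046]
tool_rot: [0.001, 0.812, 0.583, 0.005]
wrist_force: [0.5, -0.7, -2.6]
finger_gap: 0.0136
finger_force: 39.9
```

```bash
python3 -c "
from h import *
go(.542,-.202,.3,-38)"
```

```text
t 5.8 pos [0.525  0.0892 0.3046] yaw_y -18.65 tilt 0.54 F [ 0.5 -0.7 -2.6] gap 13.6 grip 39.9 q7 -0.44
shift [-270.5  109.2    3.9] az 0.3378
```

Request:
play_rows(commands=[0,-20,8,0,0,0,0,0,-35,14,0,0,0,0,0,-40,16,0,0,0,0,0,-40,16,0,0,0,0,0,-40,16,0,0,0,0,0,-40,16,0,0,0,0,0,-30,12,0,0,0,0,0,-18,8,0,0,0,0,0,-7.5,3,0,0,0,0,0,0,0,0,0,0,0,0,0,0,20,0,0,0,0,0,0,10,0,0,0])

```text
time_s: 7.0
tool_pos: [0.5394, -0.1993, 0.2681]
tool_rot: [-0.002, 0.811, 0.584, -0.0]
wrist_force: [-0.1, 0.4, -2.1]
finger_gap: 0.0135
finger_force: 39.7
```

```bash
python3 -c "
from h import *
go(.542,-.202,.275,-18.6)
snap('top','t2');snap('side','s2')
im=cv2.imread('pics/s2.png')[155:305,315:450];im2=cv2.imread('pics/t2.png')[115:265,330:465]
cv2.imwrite('pics/c2.png',cv2.convertScaleAbs(cv2.resize(np.hstack([im,im2]),None,fx=2.9,fy=2.9,interpolation=2),alpha=1.4))
for n in ('socket_1',):print([(w('side',d['point']).round(4),round(d['p'],2)) for d in bot.find_in('side',n)])"
```

```text
t 7.0 pos [ 0.5394 -0.1993  0.2681] yaw_y -18.47 tilt 0.2 F [-0.1  0.4 -2.1] gap 13.5 grip 39.7 q7 0.19
shift [-1.7  3.3 -6.9] az 0.0023
[(array([0.5012, 0.2601, 0.0569]), 0.69), (array([ 0.5272, -0.2094,  0.185 ]), 0.62), (array([0.5121, 0.1659, 0.0474]), 0.55)]
```

View pics/c2.png

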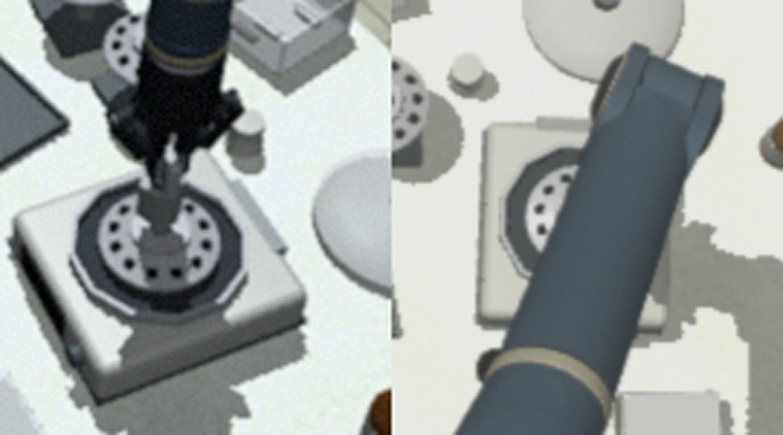

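```bash
python3 -c "
from h import *
for p in((.5394,-.1993,.138),(.5394,-.1993,.185),(.5394,-.1993,.215),(.542,-.202,.105),(.542,-.202,.136)):
  q=proj('side',p);print(p,q,(q-[315,155])*2.9)"
```

```text
(0.5394, -0.1993, 0.138) [370.75081115 227.72268885] [161.67735234 210.89579766]
(0.5394, -0.1993, 0.185) [372.18916119 217.48248157] [165.84856745 181.19919655]
(0.5394, -0.1993, 0.215) [373.14668962 210.66544168] [168.6253999  161.42978087]
(0.542, -0.202, 0.105) [371.0413107  234.88019474] [162.51980102 231.65256474]
(0.542, -0.202, 0.136) [371.97040013 228.41848732] [165.21416039 212.91361323]
```

```bash
python3 -c "
import cv2
im=cv2.imread('pics/s2.png')[190:260,335:405]
b=cv2.imread('pics/side0.png')[190:260,335:405]
import numpy as np
cv2.imwrite('pics/c3.png',cv2.convertScaleAbs(cv2.resize(np.hstack([im,b]),None,fx=5.6,fy=5.6,interpolation=2),alpha=1.5))"
```

```text
(no output)
```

View pics/c3.png

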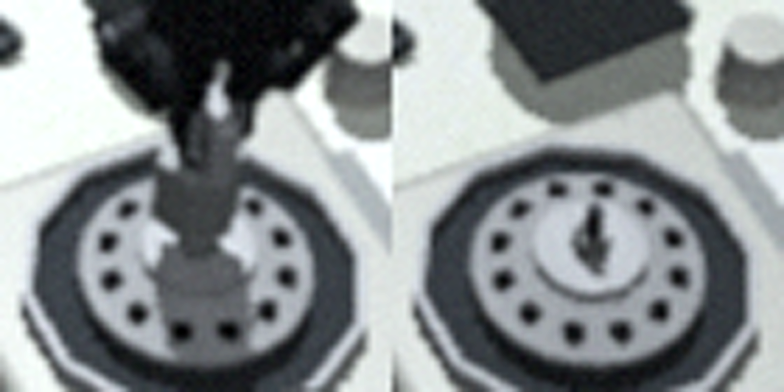

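Request:
play_rows(commands=[0,-1,2.5,0,0,0,0,0,0,0,4,0,0,0,0,0,0,6,0,0,0,0,0,0,3,0,0,0,0,0,0,0,0,0,0])

```text
time_s: 7.65
tool_pos: [0.5415, -0.2034, 0.2562]
tool_rot: [-0.001, 0.812, 0.583, -0.0]
wrist_force: [0.0, 0.3, -2.1]
finger_gap: 0.0133
finger_force: 39.9
```

Request:
play_rows(commands=[0,0,0,1.5,0,0,0,0,0,0,1.5,0,0,0,0,0,0,0,0,0,0])

```text
time_s: 7.95
tool_pos: [0.5418, -0.2035, 0.2537]
tool_rot: [-0.0, 0.812, 0.583, -0.0]
wrist_force: [-0.2, -0.1, -3.4]
finger_gap: 0.0135
finger_force: 39.9
```

Request:
play_rows(commands=[0,2,0,1.5,0,0,0,0,0,0,1.5,0,0,0,0,0,0,0,0,0,0])

```text
time_s: 8.25
tool_pos: [0.5427, -0.202, 0.2524]
tool_rot: [0.0, 0.812, 0.583, 0.0]
wrist_force: [-2.9, -0.2, 7.1]
finger_gap: 0.0133
finger_force: 41.2
```

Request:
play_rows(commands=[0,0,0,1.5,0,0,0,0,0,0,1,0,0,0,0,0,0,0,0,0,0])

```text
time_s: 8.55
tool_pos: [0.5428, -0.2023, 0.2522]
tool_rot: [-0.0, 0.812, 0.583, 0.001]
wrist_force: [-6.3, 2.3, 19.9]
finger_gap: 0.0131
finger_force: 43.1
```

Request:
play_rows(commands=[0,0,0,1,0,0,0,0,0,0,1,0,0,0,0,0,0,0,0,0,0])

```text
time_s: 8.85
tool_pos: [0.5429, -0.2025, 0.2521]
tool_rot: [-0.0, 0.812, 0.583, 0.002]
wrist_force: [-10.8, 4.6, 30.8]
finger_gap: 0.0137
finger_force: 44.7
```

Request:
play_rows(commands=[0,0,0,-10,0,0,0,0,0,0,-20,0,0,0,0,0,0,-20,0,0,0,0,0,0,-10,0,0,0,0,0,0,0,0,0,0])

```text
time_s: 9.35
tool_pos: [0.5432, -0.2019, 0.3076]
tool_rot: [0.001, 0.812, 0.583, 0.001]
wrist_force: [-0.3, -0.6, -2.5]
finger_gap: 0.0136
finger_force: 40.0
```

```bash
python3 -c "
from h import *
go(.523,.0895,.3,-18.6)"
```

```text
t 9.35 pos [ 0.5432 -0.2019  0.3076] yaw_y -18.61 tilt 0.17 F [-0.3 -0.6 -2.5] gap 13.6 grip 40.0 q7 0.17
shift [ 269.7 -112.1    7.4] az -0.0002
```

Request:
play_rows(commands=[0,20,-8,0,0,0,0,0,35,-15,0,0,0,0,0,40,-17,0,0,0,0,0,40,-17,0,0,0,0,0,40,-17,0,0,0,0,0,40,-17,0,0,0,0,0,30,-12,0,0,0,0,0,18,-7,0,0,0,0,0,6.7,-2,0,0,0,0,0,0,0,0,0,0,0])

```text
time_s: 10.35
tool_pos: [0.5222, 0.0903, 0.3055]
tool_rot: [-0.0, 0.812, 0.584, -0.001]
wrist_force: [0.3, -0.0, -1.8]
finger_gap: 0.0133
finger_force: 39.9
```

Request:
play_rows(commands=[0,0,0,25,0,0,0,0,0,0,30,0,0,0,0,0,0,35,0,0,0,0,0,0,30,0,0,0,0,0,0,20,0,0,0,0,0,0,15,0,0,0,0,0,0,7,0,0,0,0,0,0,0,0,0,0])

```text
time_s: 11.15
tool_pos: [0.5222, 0.0881, 0.1436]
tool_rot: [0.0, 0.813, 0.582, -0.001]
wrist_force: [0.2, -0.2, -1.9]
finger_gap: 0.0138
finger_force: 39.8
```

```bash
python3 -c "
from h import *
go(.523,.0895,.1355,-18.6)"
```

```text
t 11.15 pos [0.5222 0.0881 0.1436] yaw_y -18.75 tilt 0.12 F [ 0.2 -0.2 -1.9] gap 13.8 grip 39.8 q7 -0.31
shift [1.6 0.3 8.1] az -0.0026
```

Request:
play_rows(commands=[0,1.5,0,3,0,0,0,0,0,0,3,0,0,0,0,0,0,1,0,0,0,0,0,0,0,0,0,0])

```text
time_s: 11.55
tool_pos: [0.523, 0.0912, 0.1376]
tool_rot: [-0.0, 0.812, 0.583, 0.0]
wrist_force: [-0.2, -0.4, -2.0]
finger_gap: 0.0137
finger_force: 39.9
```

Request:
play_rows(commands=[0,0,0,1,0,0,0,0,0,0,0.7,0,0,0,0,0,0,0,0,0,0])

```text
time_s: 11.85
tool_pos: [0.5229, 0.0911, 0.1357]
tool_rot: [-0.0, 0.812, 0.583, 0.0]
wrist_force: [0.2, -0.1, -3.1]
finger_gap: 0.0136
finger_force: 39.9
```

Request:
play_rows(commands=[0,0,0,1,0,0,0,0,0,0,0.5,0,0,0,0,0,0,0,0,0,0])

```text
time_s: 12.15
tool_pos: [0.5231, 0.0911, 0.1355]
tool_rot: [-0.0, 0.812, 0.583, 0.0]
wrist_force: [-3.1, -0.9, 9.1]
finger_gap: 0.0135
finger_force: 41.6
```

Request:
play_rows(commands=[50,0,0,0,0,0,0,50,0,0,0,0,0,0,50,0,0,0,0,0,0,50,0,0,-10,0,0,0,50,0,0,-30,0,0,0,50,0,0,-40,0,0,0,50,0,0,-40,0,0,0,50,0,0,-40,0,0,0,50,0,0,0,0,0,0])

```text
time_s: 13.05
tool_pos: [0.5258, 0.091, 0.3004]
tool_rot: [0.002, 0.812, 0.583, 0.006]
wrist_force: [0.6, 0.2, 0.5]
finger_gap: 0.05
finger_force: 0.0
```

```bash
python3 -c "
from h import *
go(.513,.1765,.3,-26.3)
print([(w('side',d['point']).round(4),round(d['p'],2)) for d in (bot.camera('side'),bot.find_in('side','socket_1'))[1]])"
```

```text
t 13.05 pos [0.5258 0.091  0.3004] yaw_y -18.65 tilt 0.69 F [0.6 0.2 0.5] gap 50.0 grip 0.0 q7 -0.43
shift [ 76.9 -39.4   0.6] az 0.1336
[(array([0.5036, 0.2611, 0.0625]), 0.76), (array([0.5094, 0.1686, 0.0474]), 0.6), (array([0.5138, 0.0838, 0.0521]), 0.55)]
```

Request:
play_rows(commands=[50,30,-15,0,0,0,0,50,30,-15,0,0,0,0,50,17,-9.5,0,0,0,0,50,0,0,0,0,0,0.134,50,0,0,0,0,0,0,50,0,0,0,0,0,0])

```text
time_s: 13.75
tool_pos: [0.5097, 0.1761, 0.2932]
tool_rot: [0.0, 0.849, 0.528, -0.001]
wrist_force: [-0.4, -0.1, 0.8]
finger_gap: 0.05
finger_force: 0.0
```

```bash
python3 -c "
from h import *
go(.513,.1765,.135,-26.3)"
```

```text
t 13.75 pos [0.5097 0.1761 0.2932] yaw_y -26.19 tilt 0.13 F [-0.4 -0.1  0.8] gap 50.0 grip 0.0 q7 -0.72
shift [  2.1   2.9 158.2] az 0.0018
```

Request:
play_rows(commands=[50,2,2.9,20,0,0,0,50,0,0,30,0,0,0,50,0,0,30,0,0,0,50,0,0,30,0,0,0,50,0,0,20,0,0,0,50,0,0,15,0,0,0,50,0,0,10,0,0,0,50,0,0,3,0,0,0,50,0,0,0,0,0,0])

```text
time_s: 14.65
tool_pos: [0.5137, 0.1768, 0.1361]
tool_rot: [0.0, 0.849, 0.528, -0.0]
wrist_force: [0.3, -0.2, 1.0]
finger_gap: 0.05
finger_force: 0.0
```

Request:
play_rows(commands=[0,0,0,0,0,0,0,0,0,0,0,0,0,0,0,0,0,0,0,0,0,0,0,0,0,0,0,0,0,0,0,0,0,0,0,0,0,0,0,0,0,0])

```text
time_s: 15.25
tool_pos: [0.514, 0.1774, 0.1368]
tool_rot: [-0.0, 0.849, 0.528, 0.001]
wrist_force: [-0.5, -0.3, 5.8]
finger_gap: 0.0132
finger_force: 43.9
```

Request:
play_rows(commands=[0,0,0,-10,0,0,0,0,0,0,-20,0,0,0,0,0,0,-30,0,0,0,0,0,0,-35,0,0,0,0,0,0,-35,0,0,0,0,0,0,-35,0,0,0,0,0,0,0,0,0,0])

```text
time_s: 15.95
tool_pos: [0.5157, 0.1774, 0.3062]
tool_rot: [0.0, 0.85, 0.528, 0.005]
wrist_force: [0.7, 1.2, -2.2]
finger_gap: 0.0131
finger_force: 43.0
```

```bash
python3 -c "
from h import *
go(.542,-.202,.3,-26.3)"
```

```text
t 15.95 pos [0.5157 0.1774 0.3062] yaw_y -26.32 tilt 0.56 F [ 0.7  1.2 -2.2] gap 13.1 grip 43.0 q7 -0.72
shift [-328.5  191.7    4.7] az -0.0004
```

Request:
play_rows(commands=[0,-17,10,0,0,0,0,0,-34,20,0,0,0,0,0,-40,23,0,0,0,0,0,-40,23,0,0,0,0,0,-40,23,0,0,0,0,0,-40,23,0,0,0,0,0,-40,23,0,0,0,0,0,-37,22,0,0,0,0,0,-25,15,0,0,0,0,0,-14.5,9,0,0,0,0,0,0,0,0,0,0,0,0,0,0,0,0,0,0])

```text
time_s: 17.15
tool_pos: [0.5392, -0.2004, 0.3002]
tool_rot: [-0.001, 0.85, 0.528, -0.001]
wrist_force: [-0.5, 0.5, -1.4]
finger_gap: 0.0135
finger_force: 42.8
```

```bash
python3 -c "
from h import *
go(.542,-.2015,.262,-26.3)"
```

```text
t 17.15 pos [ 0.5392 -0.2004  0.3002] yaw_y -26.32 tilt 0.13 F [-0.5  0.5 -1.4] gap 13.5 grip 42.8 q7 0.05
shift [ 0.3  3.  38.2] az -0.0003
```

Request:
play_rows(commands=[0,0.3,3,10,0,0,0,0,0,0,15,0,0,0,0,0,0,10,0,0,0,0,0,0,3,0,0,0,0,0,0,0,0,0,0])

```text
time_s: 17.65
tool_pos: [0.5422, -0.2016, 0.2621]
tool_rot: [-0.001, 0.849, 0.528, -0.001]
wrist_force: [0.5, -0.2, -1.8]
finger_gap: 0.0137
finger_force: 42.8
```

```bash
python3 -c "
from h import *
go(.542,-.2015,.255,-26.3)"
```

```text
t 17.65 pos [ 0.5422 -0.2016  0.2621] yaw_y -26.28 tilt 0.11 F [ 0.5 -0.2 -1.8] gap 13.7 grip 42.8 q7 0.08
shift [ 0.  -0.2  7.1] az 0.0003
```

Request:
play_rows(commands=[0,0,0,3,0,0,0,0,0,0,3,0,0,0,0,0,0,2,0,0,0,0,0,0,0,0,0,0])

```text
time_s: 18.05
tool_pos: [0.5424, -0.2021, 0.255]
tool_rot: [-0.0, 0.849, 0.528, -0.0]
wrist_force: [-0.1, 0.9, -2.2]
finger_gap: 0.0134
finger_force: 42.8
```

Request:
play_rows(commands=[0,0,0,1.5,0,0,0,0,0,0,1.5,0,0,0,0,0,0,0,0,0,0])

```text
time_s: 18.35
tool_pos: [0.5425, -0.202, 0.252]
tool_rot: [-0.0, 0.849, 0.528, -0.0]
wrist_force: [0.5, 0.3, -1.5]
finger_gap: 0.0133
finger_force: 42.8
```

Request:
play_rows(commands=[0,0,0,1,0,0,0,0,0,0,1,0,0,0,0,0,0,0,0,0,0])

```text
time_s: 18.65
tool_pos: [0.5425, -0.202, 0.25]
tool_rot: [-0.0, 0.849, 0.528, -0.0]
wrist_force: [0.1, -0.5, -2.0]
finger_gap: 0.0135
finger_force: 42.8
```

Request:
play_rows(commands=[0,0,0,1,0,0,0,0,0,0,1,0,0,0,0,0,0,0,0,0,0])

```text
time_s: 18.95
tool_pos: [0.5425, -0.202, 0.248]
tool_rot: [-0.0, 0.849, 0.528, -0.0]
wrist_force: [-0.3, -0.2, -1.8]
finger_gap: 0.0137
finger_force: 42.8
```

Request:
play_rows(commands=[0,0,0,1,0,0,0,0,0,0,1,0,0,0,0,0,0,0,0,0,0])

```text
time_s: 19.25
tool_pos: [0.5425, -0.202, 0.246]
tool_rot: [-0.0, 0.849, 0.528, -0.0]
wrist_force: [0.1, 0.4, -2.0]
finger_gap: 0.0137
finger_force: 42.8
```

Request:
play_rows(commands=[0,0,0,1,0,0,0,0,0,0,1,0,0,0,0,0,0,0,0,0,0])

```text
time_s: 19.55
tool_pos: [0.5426, -0.2022, 0.2448]
tool_rot: [-0.0, 0.849, 0.528, 0.0]
wrist_force: [-1.1, 0.2, 3.4]
finger_gap: 0.0135
finger_force: 43.5
```

Request:
play_rows(commands=[0,0,0,1,0,0,0,0,0,0,1,0,0,0,0,0,0,0,0,0,0])

```text
time_s: 19.85
tool_pos: [0.5427, -0.2024, 0.2446]
tool_rot: [-0.0, 0.849, 0.528, 0.001]
wrist_force: [-4.1, 1.8, 15.3]
finger_gap: 0.0133
finger_force: 45.3
```

Request:
play_rows(commands=[0,0,2.5,0,0,0,0,0,0,0,0,0,0,0])

```text
time_s: 20.05
tool_pos: [0.5434, -0.2028, 0.2445]
tool_rot: [-0.003, 0.849, 0.528, -0.0]
wrist_force: [-10.6, 4.4, 20.3]
finger_gap: 0.0136
finger_force: 46.1
```

Request:
play_rows(commands=[0,0,-5,0,0,0,0,0,0,0,0,0,0,0])

```text
time_s: 20.25
tool_pos: [0.5418, -0.2018, 0.2447]
tool_rot: [0.002, 0.849, 0.528, 0.002]
wrist_force: [-0.7, -0.2, 11.1]
finger_gap: 0.0134
finger_force: 44.5
```

Request:
play_rows(commands=[0,2.5,2.5,0,0,0,0,0,0,0,0,0,0,0])

```text
time_s: 20.45
tool_pos: [0.5428, -0.2019, 0.2446]
tool_rot: [0.0, 0.85, 0.527, -0.001]
wrist_force: [-7.3, 0.9, 16.7]
finger_gap: 0.0133
finger_force: 45.4
```

Request:
play_rows(commands=[0,-5,0,0,0,0,0,0,0,0,0,0,0,0])

```text
time_s: 20.65
tool_pos: [0.5422, -0.203, 0.2446]
tool_rot: [-0.001, 0.849, 0.528, 0.002]
wrist_force: [-3.1, 4.9, 15.8]
finger_gap: 0.013
finger_force: 45.2
```

Request:
play_rows(commands=[0,2.5,0,-10,0,0,0,0,0,0,-20,0,0,0,0,0,0,-20,0,0,0,0,0,0,-10,0,0,0,0,0,0,0,0,0,0])

```text
time_s: 21.15
tool_pos: [0.5431, -0.2025, 0.3034]
tool_rot: [0.001, 0.849, 0.528, 0.001]
wrist_force: [-0.3, 0.9, -2.5]
finger_gap: 0.0132
finger_force: 42.9
```

```bash
python3 -c "
from h import *
go(.5140,.1774,.3,-26.3)"
```

```text
t 21.15 pos [ 0.5431 -0.2025  0.3034] yaw_y -26.3 tilt 0.17 F [-0.3  0.9 -2.5] gap 13.2 grip 42.9 q7 0.06
shift [ 327.6 -194.5    3. ] az -0.0
```

Request:
play_rows(commands=[0,17,-10,0,0,0,0,0,34,-20,0,0,0,0,0,40,-24,0,0,0,0,0,40,-24,0,0,0,0,0,40,-24,0,0,0,0,0,40,-24,0,0,0,0,0,40,-24,0,0,0,0,0,37,-22,0,0,0,0,0,25,-14.5,0,0,0,0,0,14.6,-8,0,0,0,0,0,0,0,0,0,0,0,0,0,0,0,0,0,0])

```text
time_s: 22.35
tool_pos: [0.5135, 0.176, 0.3017]
tool_rot: [0.001, 0.85, 0.527, -0.001]
wrist_force: [0.0, -0.7, -2.1]
finger_gap: 0.0135
finger_force: 42.8
```

Request:
play_rows(commands=[0,0,0,25,0,0,0,0,0,0,30,0,0,0,0,0,0,35,0,0,0,0,0,0,30,0,0,0,0,0,0,20,0,0,0,0,0,0,10,0,0,0,0,0,0,5,0,0,0,0,0,0,0,0,0,0])

```text
time_s: 23.15
tool_pos: [0.5138, 0.1768, 0.1474]
tool_rot: [0.0, 0.85, 0.527, 0.0]
wrist_force: [-0.4, 0.2, -1.9]
finger_gap: 0.0132
finger_force: 42.8
```

```bash
python3 -c "
from h import *
go(.5140,.1774,.1365,-26.3)"
```

```text
t 23.15 pos [0.5138 0.1768 0.1474] yaw_y -26.4 tilt 0.02 F [-0.4  0.2 -1.9] gap 13.2 grip 42.8 q7 -0.6
shift [ 0.7 -0.1 10.9] az -0.0017
```

Request:
play_rows(commands=[0,0,0,5,0,0,0,0,0,0,4,0,0,0,0,0,0,1.5,0,0,0,0,0,0,0,0,0,0])

```text
time_s: 23.55
tool_pos: [0.5135, 0.1779, 0.1369]
tool_rot: [-0.0, 0.849, 0.528, 0.0]
wrist_force: [0.9, -0.5, -1.6]
finger_gap: 0.0134
finger_force: 42.8
```

Request:
play_rows(commands=[0,0,0,1,0,0,0,0,0,0,0.7,0,0,0,0,0,0,0,0,0,0])

```text
time_s: 23.85
tool_pos: [0.5136, 0.1779, 0.1368]
tool_rot: [-0.001, 0.849, 0.528, 0.0]
wrist_force: [-3.7, -1.1, 13.3]
finger_gap: 0.0135
finger_force: 44.9
```

Request:
play_rows(commands=[50,0,0,0,0,0,0,50,0,0,0,0,0,0,50,0,0,0,0,0,0,50,0,0,-10,0,0,0,50,0,0,-30,0,0,0,50,0,0,-40,0,0,0,50,0,0,-40,0,0,0,50,0,0,-40,0,0,0,50,30,-15,0,0,0,0,50,30,-15,0,0,0,0,50,15,-8,0,0,0,0])

```text
time_s: 24.95
tool_pos: [0.5119, 0.265, 0.2958]
tool_rot: [-0.001, 0.848, 0.529, 0.001]
wrist_force: [-0.5, -0.5, -0.2]
finger_gap: 0.0498
finger_force: 0.0
```

Request:
play_rows(commands=[50,0,0,0,0,0,-0.13,50,0,0,0,0,0,-0.14,50,0,0,0,0,0,-0.14,50,0,0,0,0,0,-0.14,50,0,0,0,0,0,-0.14,50,0,0,0,0,0,-0.14,50,0,0,0,0,0,-0.14,50,0,0,0,0,0,-0.1,50,0,0,0,0,0,0])

```text
time_s: 25.85
tool_pos: [0.5126, 0.2609, 0.2948]
tool_rot: [-0.0, 0.462, 0.887, -0.001]
wrist_force: [-0.7, 0.0, 0.9]
finger_gap: 0.0499
finger_force: 0.0
```

```bash
python3 -c "
from h import *
go(.5032,.2632,.136,35)
bot.camera('side');print([(w('side',d['point']).round(4),round(d['p'],2)) for d in bot.find_in('side','socket_1')])"
```

```text
t 25.85 pos [0.5126 0.2609 0.2948] yaw_y 34.94 tilt 0.06 F [-0.7  0.   0.9] gap 49.9 grip 0.0 q7 0.15
shift [  7.3  -6.2 158.9] az -0.0011
[(array([0.5021, 0.2628, 0.0581]), 0.72), (array([0.5151, 0.0864, 0.055 ]), 0.61), (array([0.5119, 0.1697, 0.0475]), 0.54), (array([ 0.5064, -0.2444,  0.0666]), 0.4)]
```

Request:
play_rows(commands=[50,7.3,-6.2,20,0,0,0,50,0,0,30,0,0,0,50,0,0,30,0,0,0,50,0,0,30,0,0,0,50,0,0,20,0,0,0,50,0,0,15,0,0,0,50,0,0,10,0,0,0,50,0,0,4,0,0,0,50,0,0,0,0,0,0])

```text
time_s: 26.85
tool_pos: [0.5033, 0.2642, 0.1359]
tool_rot: [-0.0, 0.462, 0.887, -0.0]
wrist_force: [0.3, 0.1, 0.8]
finger_gap: 0.05
finger_force: 0.0
```

Request:
play_rows(commands=[0,0,0,0,0,0,0,0,0,0,0,0,0,0,0,0,0,0,0,0,0,0,0,0,0,0,0,0,0,0,0,0,0,0,0,0,0,0,0,0,0,0])

```text
time_s: 27.45
tool_pos: [0.5037, 0.2645, 0.1367]
tool_rot: [0.0, 0.462, 0.887, 0.001]
wrist_force: [-0.2, -0.2, 4.7]
finger_gap: 0.0133
finger_force: 44.1
```

Request:
play_rows(commands=[0,0,0,-10,0,0,0,0,0,0,-20,0,0,0,0,0,0,-30,0,0,0,0,0,0,-35,0,0,0,0,0,0,-35,0,0,0,0,0,0,-35,0,0,0,0,0,0,0,0,0,0])

```text
time_s: 28.15
tool_pos: [0.5049, 0.2649, 0.3059]
tool_rot: [0.002, 0.462, 0.887, 0.004]
wrist_force: [0.7, 0.1, -1.8]
finger_gap: 0.0134
finger_force: 43.0
```

```bash
python3 -c "
from h import *
go(.542,-.202,.3,-10)"
```

```text
t 28.15 pos [0.5049 0.2649 0.3059] yaw_y 34.99 tilt 0.51 F [ 0.7  0.1 -1.8] gap 13.4 grip 43.0 q7 0.14
shift [-403.7 -237.4    3.9] az 0.7853
```

Request:
play_rows(commands=[0,-20,-12,0,0,0,0,0,-34,-20,0,0,0,0,0,-40,-23.5,0,0,0,0,0,-40,-23.5,0,0,0,0,0,-40,-23.5,0,0,0,0,0,-40,-23.5,0,0,0,0,0,-40,-23.5,0,0,0,0,0,-40,-23.5,0,0,0,0,0,-40,-23.5,0,0,0,0,0,-36,-21,0,0,0,0,0,-22,-13,0,0,0,0,0,-10,-6,0,0,0,0])

```text
time_s: 29.35
tool_pos: [0.5386, -0.2037, 0.2996]
tool_rot: [-0.001, 0.464, 0.886, -0.001]
wrist_force: [-0.3, 0.5, -3.3]
finger_gap: 0.0135
finger_force: 42.9
```

Request:
play_rows(commands=[0,0,0,0,0,0,0,0,0,0,0,0,0,0])

```text
time_s: 29.55
tool_pos: [0.5401, -0.1986, 0.3001]
tool_rot: [-0.001, 0.461, 0.887, 0.0]
wrist_force: [0.6, 0.4, -2.8]
finger_gap: 0.0133
finger_force: 42.9
```

```bash
python3 -c "
from h import *
go(.542,-.2015,.262,35)"
```

```text
t 29.55 pos [ 0.5401 -0.1986  0.3001] yaw_y 35.12 tilt 0.15 F [ 0.6  0.4 -2.8] gap 13.3 grip 42.9 q7 1.06
shift [-3.6 -0.1 38.1] az 0.0021
```

Request:
play_rows(commands=[0,-3.6,0,10,0,0,0,0,0,0,15,0,0,0,0,0,0,10,0,0,0,0,0,0,3,0,0,0,0,0,0,0,0,0,0])

```text
time_s: 30.05
tool_pos: [0.5421, -0.2029, 0.2623]
tool_rot: [-0.001, 0.461, 0.887, -0.0]
wrist_force: [0.7, -0.0, -2.5]
finger_gap: 0.0136
finger_force: 42.7
```

```bash
python3 -c "
from h import *
go(.542,-.2015,.25,35)"
```

```text
t 30.05 pos [ 0.5421 -0.2029  0.2623] yaw_y 35.07 tilt 0.08 F [ 0.7 -0.  -2.5] gap 13.6 grip 42.7 q7 1.09
shift [ 1.2  0.7 12.3] az 0.0011
```

Request:
play_rows(commands=[0,1,0.7,4,0,0,0,0,0,0,4,0,0,0,0,0,0,3,0,0,0,0,0,0,0,0,0,0])

```text
time_s: 30.45
tool_pos: [0.542, -0.2023, 0.2516]
tool_rot: [-0.0, 0.462, 0.887, -0.0]
wrist_force: [-0.1, 0.1, -3.1]
finger_gap: 0.0138
finger_force: 42.9
```

Request:
play_rows(commands=[0,0,0,1.5,0,0,0,0,0,0,1.5,0,0,0,0,0,0,0,0,0,0])

```text
time_s: 30.75
tool_pos: [0.5421, -0.2024, 0.2488]
tool_rot: [-0.0, 0.462, 0.887, 0.0]
wrist_force: [0.6, 0.0, -2.2]
finger_gap: 0.0133
finger_force: 42.9
```

Request:
play_rows(commands=[0,0,0,1,0,0,0,0,0,0,1,0,0,0,0,0,0,0,0,0,0])

```text
time_s: 31.05
tool_pos: [0.5422, -0.2023, 0.2468]
tool_rot: [-0.0, 0.462, 0.887, 0.0]
wrist_force: [0.2, -0.6, -3.0]
finger_gap: 0.0135
finger_force: 42.9
```

Request:
play_rows(commands=[0,0,0,1,0,0,0,0,0,0,1,0,0,0,0,0,0,0,0,0,0])

```text
time_s: 31.35
tool_pos: [0.5425, -0.2021, 0.2449]
tool_rot: [0.0, 0.462, 0.887, 0.0]
wrist_force: [1.3, 1.2, -3.0]
finger_gap: 0.0133
finger_force: 42.9
```

Request:
play_rows(commands=[0,0,0,1,0,0,0,0,0,0,1,0,0,0,0,0,0,0,0,0,0])

```text
time_s: 31.65
tool_pos: [0.5425, -0.202, 0.2429]
tool_rot: [0.0, 0.462, 0.887, 0.0]
wrist_force: [1.4, 0.9, -3.0]
finger_gap: 0.0132
finger_force: 42.8
```

Request:
play_rows(commands=[0,0,0,1,0,0,0,0,0,0,1,0,0,0,0,0,0,0,0,0,0])

```text
time_s: 31.95
tool_pos: [0.5425, -0.2021, 0.2409]
tool_rot: [0.0, 0.462, 0.887, 0.0]
wrist_force: [2.4, 1.6, -1.5]
finger_gap: 0.0134
finger_force: 42.9
```

Request:
play_rows(commands=[0,0,0,1,0,0,0,0,0,0,1,0,0,0,0,0,0,0,0,0,0])

```text
time_s: 32.25
tool_pos: [0.5425, -0.2021, 0.2389]
tool_rot: [0.0, 0.462, 0.887, 0.0]
wrist_force: [2.6, 3.1, -1.4]
finger_gap: 0.0133
finger_force: 43.0
```

Request:
play_rows(commands=[0,0,0,1,0,0,0,0,0,0,1,0,0,0,0,0,0,0,0,0,0])

```text
time_s: 32.55
tool_pos: [0.5425, -0.2021, 0.2369]
tool_rot: [0.0, 0.462, 0.887, 0.0]
wrist_force: [2.5, 2.2, -0.8]
finger_gap: 0.013
finger_force: 43.0
```

Nearly down, with the nut inside the bore.

Request:
play_rows(commands=[0,0,0,1,0,0,0,0,0,0,1,0,0,0,0,0,0,0,0,0,0])

```text
time_s: 32.85
tool_pos: [0.5426, -0.2022, 0.2367]
tool_rot: [0.0, 0.462, 0.887, 0.001]
wrist_force: [-0.4, 4.9, 9.5]
finger_gap: 0.0132
finger_force: 44.7
```

Request:
play_rows(commands=[0,0,0,0.7,0,0,0,0,0,0,0,0,0,0,0,0,0,0,0,0,0])

```text
time_s: 33.15
tool_pos: [0.5427, -0.2022, 0.2367]
tool_rot: [0.0, 0.462, 0.887, 0.001]
wrist_force: [-1.8, 5.8, 13.5]
finger_gap: 0.0138
finger_force: 45.3
```

```bash
python3 -c "
from h import *
go(.542,-.2015,.235,35)
snap('side','s9');im=cv2.imread('pics/s9.png')[110:290,230:430]
cv2.imwrite('pics/c9.png',cv2.convertScaleAbs(cv2.resize(im,None,fx=3.3,fy=3.3,interpolation=2),alpha=1.4))"
```

```text
t 33.15 pos [ 0.5427 -0.2022  0.2367] yaw_y 35.02 tilt 0.12 F [-1.8  5.8 13.5] gap 13.8 grip 45.3 q7 1.1
shift [ 1.  -0.1  1.7] az 0.0004
```

View pics/c9.png

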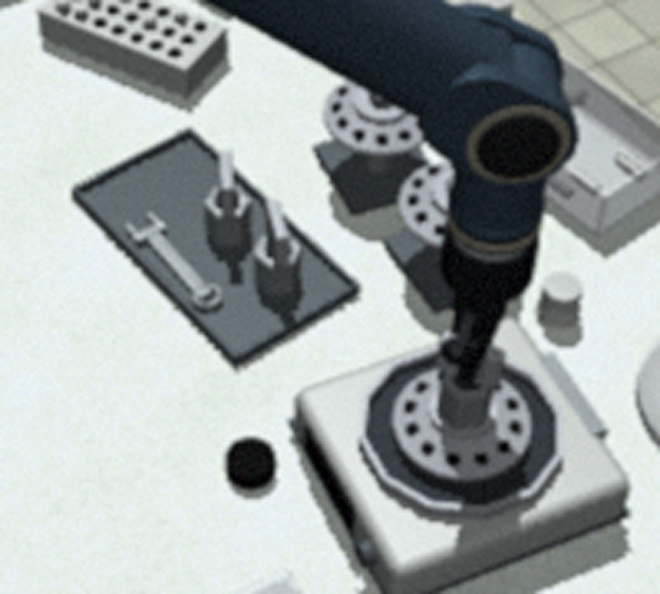

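The key sits on the hub (crop at 465,400). Contact came at TCP z 0.2367, which is the height expected with the rim on the hub. The other two keys stand upright in the tray at (228,205) and (278,255). Handing in now.

```bash
python3 -c "
from rig import bot
print(bot.finish_job())"
```

```text
the job is handed in; nothing more can be done
None
```

The job is handed in: the third key tried fits the nut of the rotor in the centrifuge, and the gripper is still holding it by its wing, seated on the hub; the two keys that don't fit stand upright in the tray (the hand-in returned no verdict).

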